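# Slide the packing plate under the puller bridge

### The job

The flat aluminium packing plate has to lie under the low bridge of the puller fixture. Push it along the bench with the fingertips, squaring it up to the opening as needed, and slide it flat under the cross bar until its leading edge is fully home against the stop bar behind the bridge; then move the hand clear. Do not lift or tip the plate, and leave the bearing, the socket and the can where they stand.

Things in the scene. Friction and masses are not known exactly. Their poses are not given: they have to be found in the camera images.
- bridge: Puller fixture, bolted down: grey cross bar (176 mm in x, 50 mm in y) on two dark foot blocks. Origin on the bench under the bar's middle, z up; the plate slides in along its +y (roughly world +y). Bar's underside 18 mm, top 56 mm, screw on top 82 mm above the bench; opening 104 mm wide between the blocks; entry face at y = -25 mm.
- stop (a point): Stop bar of the fixture, fixed 10 mm high bar behind the cross bar, along the fixture's x: middle of its stopping face, 5 mm above the bench, at y = +50 mm in the fixture's frame; axes as the fixture's.
- plate: Loose flat aluminium plate, 90 mm (its x) by 140 mm (its y), 14 mm thick, about 0.46 kg; small dark dots and a circle on top. Origin at the centre of its underside. It lies before the opening, +y edge leading, up to 0.3 rad askew and 30 mm off the centre line. Home, its last 65 mm stick out on the entry side of the cross bar.
- nose (a point): Middle of the plate's leading (+y) edge, half-way up its thickness (7 mm above its underside); axes as the plate's.
- bearing: Bystander: loose steel bearing ring, 62 mm across, 18 mm high, lying flat beside the bridge. Origin at the centre of its underside.
- socket: Bystander: loose steel socket, 28 mm across, 42 mm high, standing beside the bridge. Origin at the centre of its underside.
- can: Bystander: loose can, 52 mm across, 120 mm high, standing behind the bridge. Origin at the centre of its underside.
There are look-alikes about, which are no part of the job. What is shaped like the bridge but pink or red is not meant.

How it is judged:
On the way:
1. the plate's leading edge is under the cross bar, plate flat (x of nose in the frame of bridge between -0.01 and 0.01 m and y of nose in the frame of bridge between -0.015 and 0.04 m and angle between plate's own z axis and vertical below 0.06 rad), for 0.05 s.
At the end, for the whole second after the job is handed in: The plate lies flat and still under the bridge, its leading edge within 5 mm of the stop bar, centred in the opening to 10 mm and square to the fixture within 0.06 rad (x of nose in the frame of bridge between -0.01 and 0.01 m and y of nose in the frame of bridge between 0.045 and 0.054 m and angle between the y axis of plate and the y axis of bridge, either way round below 0.06 rad and angle between plate's own z axis and vertical below 0.04 rad and height (world z) of plate below 0.004 m and linear speed of plate below 0.01 m/s); the robot touches nothing.
It fails at once if the plate is lifted or carried (underside centre more than 6 mm up) (height (world z) of plate above 0.006 m).
It fails at once if the plate is tipped (more than 0.1 rad) (angle between plate's own z axis and vertical above 0.1 rad).
It fails at once if a bystander is moved by more than 15 mm or knocked over (distance of any of bearing, socket, can from where it was at the start of the episode above 0.015 m or angle between any of bearing, socket, can's own z axis and vertical above 0.3 rad).
It also fails if it takes over 72 s, if anything falls off the work surface, if the arm or the gripper's body presses on something with over 40 N, if the wrist force passes 120 N, or if a joint passes its speed limit or range.

### The arm

A 6-joint arm with a two-finger parallel gripper is mounted at the origin on the work surface. World frame = base frame: x ahead of the robot, y to its left, z up, the work surface at z = 0. Lengths are in m, angles in rad, forces in N, time in s.
With the tool pointing down it reaches from about 0.3 to 0.775 m from the base axis. Payload 14.6 kg.
Tool frame: the origin (TCP) lies at the very end of the fingers, on their centre line; the grasp point (between the pads) lies 19 mm behind it; z points along the fingers, y is the direction in which the jaws open and shut (so a half turn about z gives the same grasp; the last joint's range is limited). The gripper opens to 94 mm and grips with 3 to 60 N. Pads are 16 mm wide; open, the fingers measure 119 mm over their backs; the gripper's body (75 mm by 177 mm) begins 78 mm behind the grasp point.
Start: joints at [-0.067, 0.3, 1.521, -0, 1.321, -0.067], TCP at [0.55, -0, 0.205] pointing down, gripper open.
Joint ranges: [-3.03, 3.03], [-0.79, 2.21], [0.23, 2.52], [-1.04, 4.18], [0, 3.07], [-2.55, 2.55]. Speed limits (rad/s): [2.22, 2.22, 2.57, 3.14, 3.14, 3.14].

### API

Orientations are given as [roll, pitch, yaw] about the fixed x, y, z axes, in that order (R = Rz(yaw) Ry(pitch) Rx(roll)).
In Python, from station import ctrl, eyes gives the robot as it stands.
- The arm moves only by the tool jog_arm, never from a script. Its argument "moves" is a list of rows, each a list of 3 entries, a list of its own where there are three numbers: the shift along the world's x, y, z in mm, then the turn, a rotation vector about the world's x, y, z in units of 5 degrees (1.0 is 5 degrees), then the finger opening in mm, from 0 to 94. In form: [[[tx, ty, tz], [wx, wy, wz], jaw], ...]. A call has 1 to 5 rows; each row is the pose to reach, as a shift and turn from the pose commanded when the call began; what a row does not reach only later rows make up. A row lasts 1/12 s, in which the tool goes at most 41.7 mm and 7.16 degrees, less where a joint would pass 70% of its speed; a pose out of reach is approached as far as the arm can. A call with a gripper value outside its range is refused whole. The fingers move at their own pace and stop on an object; "squeeze" is the grip in N (left out, the last holds). Time passes only in rows, so rows that repeat a pose let the fingers close. It gives the time, the measured TCP pose, the force and the opening at its end, in the units of the state.
- ctrl.get_obs(): the state, without advancing time (a new reading comes with each control period).
- eyes.camera(name): name is "scene" or "side" or "wrist"; returns a dict with "frame" (384x512x3 uint8, red, green, blue), "vertical_fov" (degrees; the focal length in pixels is half the picture's height over the tangent of half this angle, whatever the lens; pixels are square), "cx", "cy" (the principal point, pixels), "eye" and "attitude" of the camera in the world; the wrist camera has in their place "hand_eye" (4x4, takes a point from camera to tool coordinates, whose origin is the TCP and whose axes are the flange's). Camera axes: x right, y down, z forward; pixel columns grow to the right and rows downward; lengths in m; the calibration is good to about 2 mm. A picture is of the moment at which its call begins: read the wrist's pose just before it. There is no depth.
- ctrl.hand_in(): hands the job in, once; it reports no verdict.
The state is a dict: "time_s": time; "qpos": joint angles; "joint_vel": joint speeds; "tau": joint torques, N m; "ee_pos": TCP position; "eef_rot": TCP orientation; "force": force on the tool from outside, world axes, zero at the start; "moment": the same for the moment, N m; "grip_width": finger opening in m.
Only numpy, scipy, OpenCV 4.12 (cv2) and the standard library are available. Lean on these libraries where they do the work, as an engineer would, in place of code of your own. Each camera call takes 0.05 s, during which the arm holds its last target.

## Working session

There is one attempt and no reset: what is moved stays moved. The work goes in short steps, Python scripts to look and compute and a tool call to move; the robot and the scene stay as the last step left them, time stands still between calls to the robot, and variables do not carry over. Pictures are saved under pics/ and viewed, and the job is handed in when it is done.

Besides the shell and the picture viewer there is one more tool, called after "Emit:" as a command line: name --argument value ..., lists and objects as JSON in quotes. jog_arm: Moves the arm, as the interface text tells. Its arguments: {"type":"object","properties":{"moves":{"type":"array","items":{"type":"array"}},"squeeze":{"type":"number"}},"required":["moves"]}

```bash
ls; mkdir -p pics
python3 - <<'E'
from station import ctrl, eyes
import cv2,json
o=ctrl.get_obs();print(o)
for n in("scene","side","wrist"):
    c=eyes.camera(n);cv2.imwrite(f"pics/{n}0.png",c["frame"][:,:,::-1])
    print(n,{k:v for k,v in c.items() if k!="frame"})
E
```

```text
pics
{'time_s': 0.0, 'qpos': array([-6.66550034e-02,  3.00453186e-01,  1.52159065e+00, -7.95830426e-06,
        1.32069469e+00, -6.65827913e-02]), 'joint_vel': array([-0.0007175 , -0.00012043,  0.00046973, -0.00015686,  0.00126664,
        0.00092879]), 'tau': array([-1.53750298e-03, -5.31805658e+01, -3.52735734e+01,  7.07558286e-02,
        2.43994006e-02, -4.79655944e-05]), 'ee_pos': array([ 5.4973439e-01, -1.7546273e-05,  2.0489211e-01]), 'eef_rot': array([-3.14044881e+00, -6.85475588e-05,  1.57072605e+00]), 'force': array([ 0.2451039 ,  0.00378542, -0.52958252]), 'moment': array([-0.00434764,  0.00993605,  0.05234682]), 'grip_width': 0.09414635518061956}
scene {'vertical_fov': 55.20897213465196, 'cx': 257.7374487671038, 'cy': 196.34927883663778, 'eye': array([ 0.86868651, -0.49161396,  0.72992834]), 'attitude': array([-2.38305282,  0.01965755,  0.48807156])}
side {'vertical_fov': 53.44759931471003, 'cx': 259.33724088006585, 'cy': 184.89842132568663, 'eye': array([0.15138369, 0.52578654, 0.66580528]), 'attitude': array([-2.39014117,  0.00818593, -2.43306052])}
wrist {'vertical_fov': 63.87754886313523, 'cx': 250.75793012727513, 'cy': 192.46086984599657, 'hand_eye': array([[ 4.35384899e-04, -9.73381622e-01, -2.29189941e-01,
         6.58069985e-02],
       [ 9.99999721e-01,  5.62773020e-04, -4.90458426e-04,
         9.01927360e-04],
       [ 6.06385133e-04, -2.29189664e-01,  9.73381595e-01,
        -1.78804747e-01],
       [ 0.00000000e+00,  0.00000000e+00,  0.00000000e+00,
         1.00000000e+00]])}
```

View pics/scene0.png

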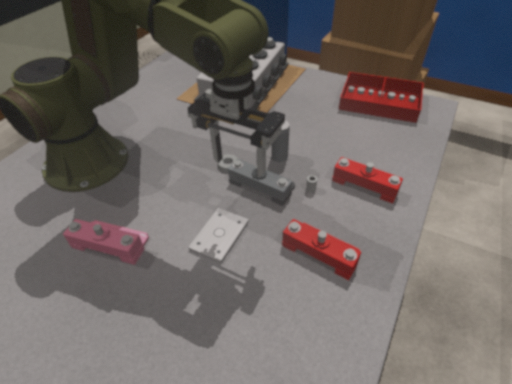

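View pics/side0.png

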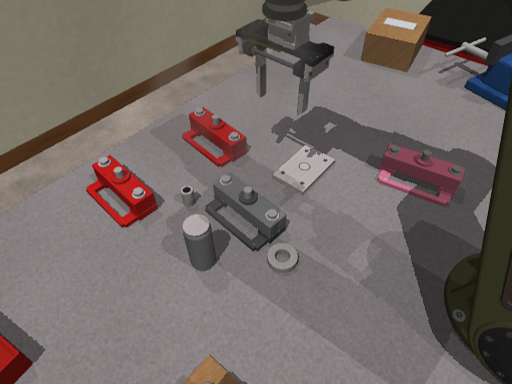

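View pics/wrist0.png

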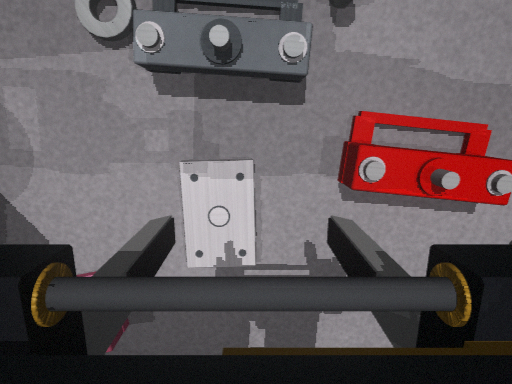

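```bash
cat > h.py <<'E'
from station import ctrl, eyes
import cv2,numpy as np
from scipy.spatial.transform import Rotation as R
def look(n):
    o=ctrl.get_obs();c=eyes.camera(n)
    f=c["frame"].shape[0]/2/np.tan(np.radians(c["vertical_fov"]/2))
    if n=="wrist":
        T=np.eye(4);T[:3,:3]=R.from_euler('xyz',o["eef_rot"]).as_matrix();T[:3,3]=o["ee_pos"];T=T@c["hand_eye"]
    else:
        T=np.eye(4);T[:3,:3]=R.from_euler('xyz',c["attitude"]).as_matrix();T[:3,3]=c["eye"]
    return c["frame"],(f,c["cx"],c["cy"],T)
def cast(cal,uv,z):
    f,cx,cy,T=cal;uv=np.atleast_2d(uv).astype(float)
    d=np.c_[(uv[:,0]-cx)/f,(uv[:,1]-cy)/f,np.ones(len(uv))]@T[:3,:3].T
    s=(z-T[2,3])/d[:,2];return T[:3,3]+s[:,None]*d
def proj(cal,P):
    f,cx,cy,T=cal;p=(np.atleast_2d(P)-T[:3,3])@T[:3,:3]
    return np.c_[cx+f*p[:,0]/p[:,2],cy+f*p[:,1]/p[:,2]]
def save(img,name,roi=None,s=1):
    if roi:x0,y0,x1,y1=roi;img=img[y0:y1,x0:x1]
    img=cv2.resize(img,None,fx=s,fy=s,interpolation=cv2.INTER_CUBIC)
    cv2.imwrite("pics/"+name,img[:,:,::-1])
E
python3 - <<'E'
from h import *
for n,roi,s in(("wrist",(70,0,330,280),2),("side",(170,120,350,285),4),("scene",(170,130,330,280),4)):
    im,cal=look(n);save(im,n+"1.png",roi,s)
    g=cv2.cvtColor(im,cv2.COLOR_RGB2HSV)
    m=((g[...,2]>(150 if n!="wrist" else 165))&(g[...,1]<40)).astype(np.uint8)
    m=cv2.morphologyEx(m,cv2.MORPH_OPEN,np.ones((3,3)))
    cs,_=cv2.findContours(m,cv2.RETR_EXTERNAL,cv2.CHAIN_APPROX_NONE)
    for c in cs:
        if cv2.contourArea(c)<400: continue
        if c[:,0,1].min()<50: continue
        h=cv2.convexHull(c)
        W=cast(cal,h[:,0]+0.0,.014)[:,:2]
        r=cv2.minAreaRect((W*1000).astype(np.float32))
        print(n,cv2.contourArea(c),r,cv2.boundingRect(c))
E
```

```text
wrist 6402.0 ((509.73406982421875, -50.879425048828125), (88.64672088623047, 137.87940979003906), 1.3581289052963257) (180, 160, 75, 107)
side 1196.0 ((509.7593994140625, -51.74060821533203), (88.30947875976562, 138.30154418945312), 1.1760685443878174) (275, 146, 59, 41)
side 700.5 ((997.7251586914062, 106.33013916015625), (85.83680725097656, 170.53317260742188), 50.28968048095703) (115, 100, 32, 39)
scene 691.5 ((1103.7056884765625, -91.8289794921875), (66.38404083251953, 65.91393280029297), 27.63051414489746) (462, 346, 39, 38)
scene 1490.5 ((504.57135009765625, -49.76795196533203), (99.23837280273438, 139.8271026611328), 1.5002480745315552) (189, 209, 58, 50)
scene 7149.0 ((1043.36962890625, 313.9678039550781), (493.2696228027344, 187.86143493652344), 87.9486312866211) (415, 161, 97, 139)
scene 1449.5 ((973.7968139648438, 769.251220703125), (291.4817810058594, 170.2322235107422), 0.0417848639190197) (424, 90, 88, 45)
```

View pics/wrist1.png

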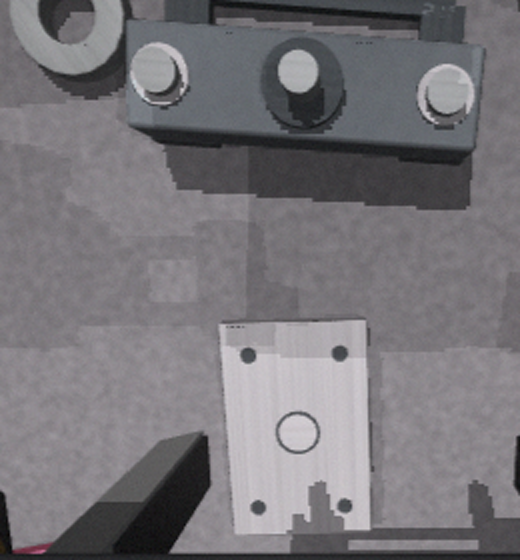

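View pics/side1.png

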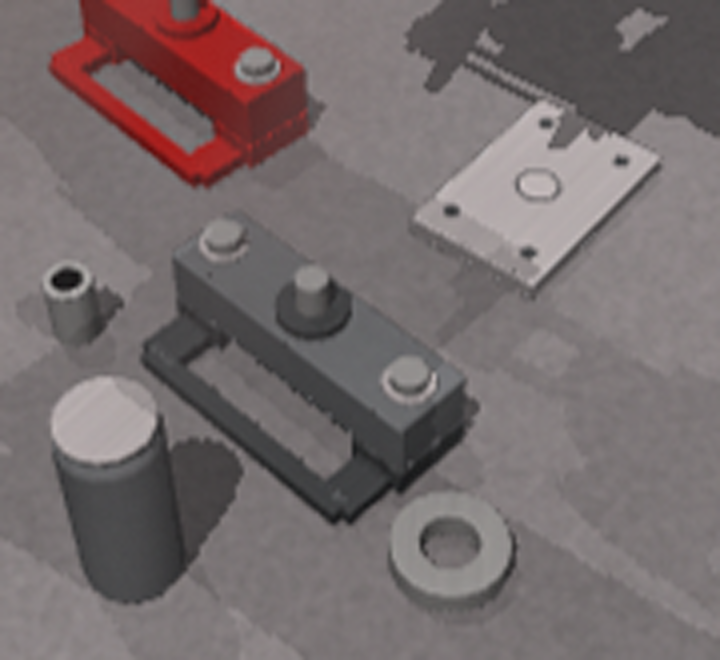

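View pics/scene1.png

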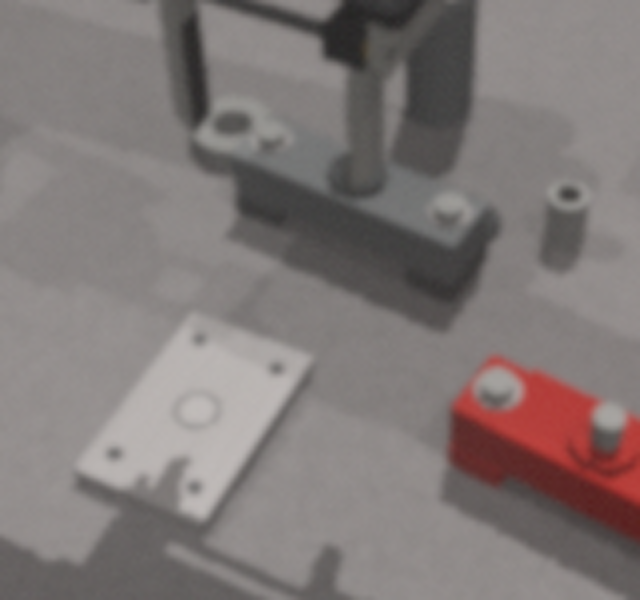

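Run:
```python
from h import *
_,cw=look("wrist");_,cs=look("side");_,cc=look("scene")
off=0.25
w=np.array([(126,18),(484,43),(475,148),(128,123)])/2+[70,0]-off
s=np.array([(238,211),(174,258),(402,432),(466,380)])/4+[170,120]-.37
for n,cal,p in(("w",cw,w),("s",cs,s)):
    P=cast(cal,p,.056)[:,:2]*1000;print(n,P.round(1).tolist(),P.mean(0),[round(np.linalg.norm(P[i]-P[i-1]),1) for i in range(4)],cv2.minAreaRect(P.astype(np.float32)))
# stop bar outer edge (side view, top z=.01)
p=np.array([(146,358),(346,521),(185,362),(355,490)])/4+[170,120]-.37
print(cast(cs,p,.010)[:,:2]*1000)
# bolts (both cams) & screw top z=.082
print(cast(cw,np.array([(298,71)])/2+[70,0],.082),cast(cs,np.array([(312,276)])/4+[170,120],.082))
print("washers",cast(cw,np.array([(160,74),(446,95)])/2+[70,0],.056),cast(cs,np.array([(222,243),(410,384)])/4+[170,120],.056))
```

```text
w [[437.3, 169.6], [609.6, 158.8], [607.2, 110.9], [434.2, 122.6]] [522.05665657 140.48415893] [np.float64(47.2), np.float64(172.6), np.float64(47.9), np.float64(173.5)] ((522.2733764648438, 140.55712890625), (47.89298629760742, 173.48095703125), 86.20657348632812)
s [[603.3, 111.0], [605.0, 160.1], [434.2, 170.6], [430.2, 124.2]] [518.18120486 141.45502568] [np.float64(173.6), np.float64(49.1), np.float64(171.1), np.float64(46.6)] ((518.61376953125, 142.0394287109375), (49.03523254394531, 173.576171875), 85.6623764038086)
[[596.65629645 196.3844763 ]
 [441.66253237 205.32150125]
 [578.03274005 184.39451902]
 [450.49174296 188.0473373 ]]
[[0.52200815 0.13974298 0.082     ]] [[0.52036462 0.13872404 0.082     ]]
washers [[0.45197643 0.14475149 0.056     ]
 [0.59217184 0.13527567 0.056     ]] [[0.59134669 0.13515703 0.056     ]
 [0.44917948 0.14484292 0.056     ]]
```

Emit:
jog_arm --moves '[[[-9,-28,0],[0,0,-0.2],54],[[-18,-60,0],[0,0,-0.4],54],[[-30,-95,-20],[0,0,-0.76],54],[[-40,-125,-50],[0,0,-0.76],54],[[-46,-143,-80],[0,0,-0.76],54]]'

```text
time_s: 0.87
ee_pos: [0.5035, -0.1454, 0.1256]
eef_rot: [3.139, 0.001, 1.503]
force: [0.3, -0.1, -0.5]
grip_width: 0.0638
```

Emit:
jog_arm --moves '[[[0,0,-40],[0,0,0],54],[[0,0,-80],[0,0,0],54],[[0,0,-100],[0,0,0],54],[[0,0,-100],[0,0,0],54]]'

```text
time_s: 1.2
ee_pos: [0.5015, -0.1424, 0.0213]
eef_rot: [-3.135, -0.002, 1.504]
force: [-0.3, -0.1, 0.0]
grip_width: 0.0541
```

Run:
```python
from h import *
print(ctrl.get_obs()["ee_pos"],ctrl.get_obs()["eef_rot"])
im,cal=look("wrist");save(im,"wrist2.png")
im,cal=look("side");save(im,"side2.png",(170,50,430,250),3)
```

```text
[ 0.50154539 -0.14235189  0.02129883] [-3.13465909e+00 -1.98071173e-03  1.50406807e+00]
```

View pics/wrist2.png

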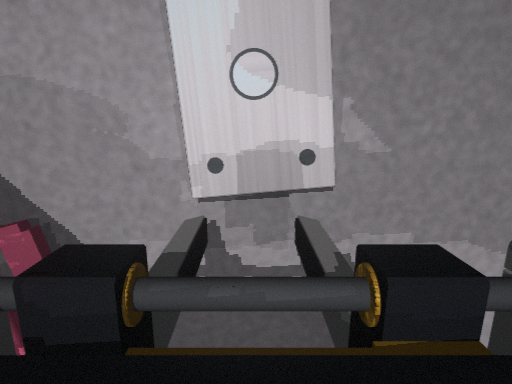

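View pics/side2.png

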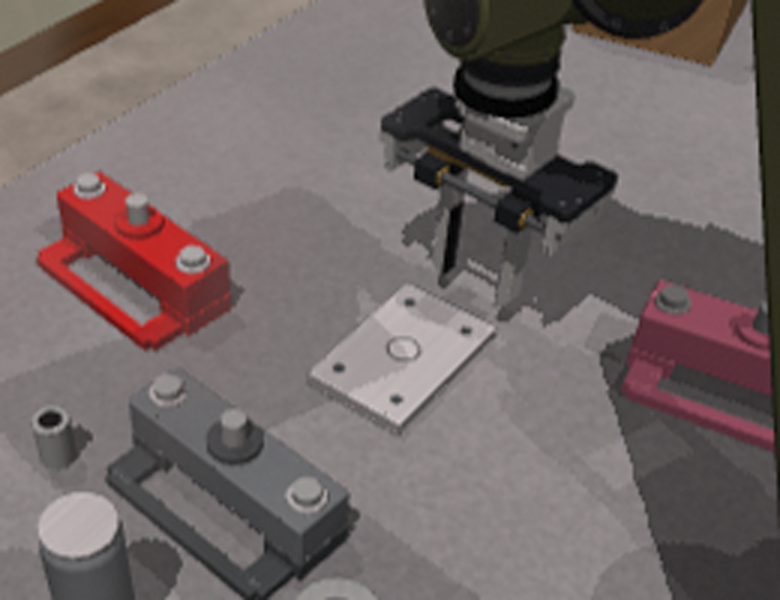

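Emit:
jog_arm --moves '[[[0,0,-10],[0,0,0],54],[[0,0,-18],[0,0,0],54],[[0,0,-18],[0,0,0],54]]'

```text
time_s: 1.55
ee_pos: [0.5038, -0.1428, 0.0069]
eef_rot: [-3.141, -0.0, 1.505]
force: [0.5, 0.3, -0.8]
grip_width: 0.0542
```

Emit:
jog_arm --moves '[[[0.5,8,-1],[0,0,0],54],[[1,16,-2],[0,0,0],54],[[1.5,24,-2],[0,0,0],54],[[2,30,-2],[0,0,0],54],[[2.4,36,-2],[0,0,0],54]]'

```text
time_s: 1.97
ee_pos: [0.5067, -0.1062, 0.0058]
eef_rot: [3.141, 0.0, 1.505]
force: [-0.2, -4.0, 2.5]
grip_width: 0.0541
```

Emit:
jog_arm --moves '[[[0.4,6,0],[0,0,0],54],[[0.8,12,0],[0,0,0],54],[[1.2,18,0],[0,0,0],54],[[1.2,18,0],[0,0,0],54]]'

```text
time_s: 2.3
ee_pos: [0.5076, -0.0878, 0.0054]
eef_rot: [-3.141, -0.0, 1.505]
force: [-1.0, -0.9, -0.0]
grip_width: 0.0539
```

```bash
cat > m.py <<'E'
from h import *
import sys
k=sys.argv[1]
C=np.array([521,140.3]);a=np.radians(-3.8);X=np.array([np.cos(a),np.sin(a)]);Y=np.array([-np.sin(a),np.cos(a)])
for n in("side","scene"):
    im,cal=look(n);save(im,f"{n}{k}.png",(170,100,350,280) if n=="side" else (150,110,330,290),3)
    g=cv2.cvtColor(im,cv2.COLOR_RGB2HSV)
    m=((g[...,2]>140)&(g[...,1]<40)).astype(np.uint8)
    m=cv2.morphologyEx(m,cv2.MORPH_OPEN,np.ones((3,3)))
    cs,_=cv2.findContours(m,cv2.RETR_EXTERNAL,cv2.CHAIN_APPROX_NONE)
    for c in cs:
        P=cast(cal,c[:,0],.014)[:,:2]*1000
        if cv2.contourArea(c)<150 or np.linalg.norm(P.mean(0)-[515,20])>140: continue
        r=cv2.minAreaRect(P.astype(np.float32));d=np.array(r[0])-C
        print(n,np.round(r[0],1),np.round(r[1],1),round(r[2],2),"fix",round(d@X,1),round(d@Y,1))
o=ctrl.get_obs();d=o["ee_pos"][:2]*1000-C;print("tcp",o["ee_pos"],"fix",d@X,d@Y,o["force"],o["eef_rot"][2])
E
python3 m.py 3
```

```text
side [517.8  -8.7] [141.2  90.6] 86.27 fix 6.7 -148.9
scene [517.8  37.6] [104.7 222.6] 41.44 fix 3.6 -102.7
scene [451.8 169.7] [1385.6 1387.1] 2.8 fix -71.0 24.8
tcp [ 0.50737283 -0.08851052  0.00521865] fix 1.5669550587990453 -229.21059752487682 [-0.72063148  0.54575233 -0.1232204 ] 1.5048488596578726
```

Run:
```python
from h import *
im,cal=look("wrist");save(im,"wrist4.png")
```

```text
(no output)
```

View pics/side3.png

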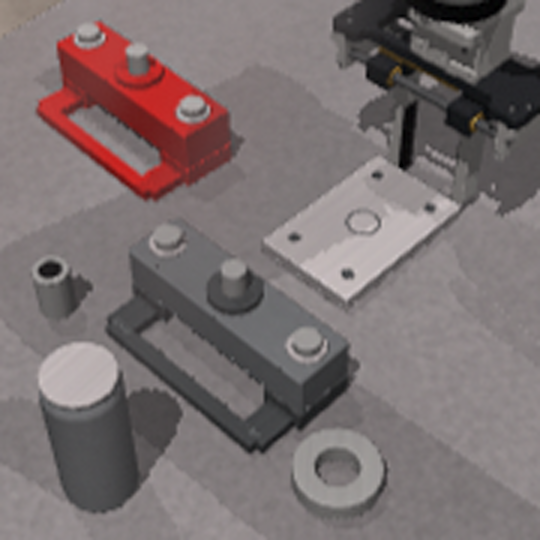

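View pics/wrist4.png

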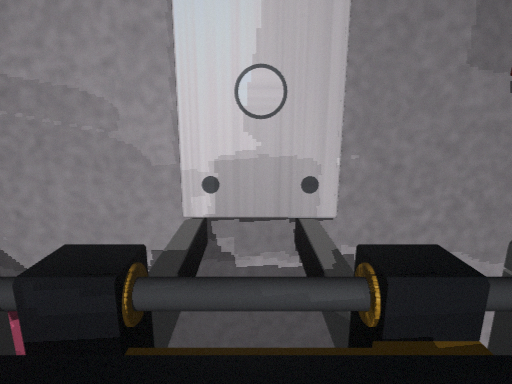

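Run:
```python
from h import *
im,cal=look("scene")
g=cv2.cvtColor(im,cv2.COLOR_RGB2HSV)
m=((g[...,1]>140)&((g[...,0]<8)|(g[...,0]>172))&(g[...,2]>60)).astype(np.uint8)
cs,_=cv2.findContours(m,cv2.RETR_EXTERNAL,cv2.CHAIN_APPROX_NONE)
for c in cs:
    if cv2.contourArea(c)<150: continue
    for z in(0.01,.056):
        P=cast(cal,c[:,0],z)[:,:2]*1000;print(cv2.boundingRect(c),z,P.min(0).round(),P.max(0).round(),P[P[:,0].argmin()].round())
im,cw=look("wrist")
P=cast(cw,[(261,91),(184,217),(336,217)],.014)*1000;print(P.round(1))
C=np.array([521,140.3]);a=np.radians(-3.8);X=np.array([np.cos(a),np.sin(a)]);Y=np.array([-np.sin(a),np.cos(a)])
print((P[:,:2]-C)@np.c_[X,Y])
```

```text
(284, 223, 76, 56) 0.01 [650. -26.] [836.  75.] [650.  30.]
(284, 223, 76, 56) 0.056 [664. -56.] [838.  39.] [664.  -4.]
(336, 161, 64, 41) 0.01 [681. 248.] [863. 357.] [681. 319.]
(336, 161, 64, 41) 0.056 [693. 201.] [864. 303.] [693. 268.]
(342, 72, 83, 49) 0.01 [537. 631.] [838. 913.] [537. 862.]
(342, 72, 83, 49) 0.056 [558. 559.] [840. 823.] [558. 775.]
[[518.9  -8.8  14. ]
 [470.4 -75.2  14. ]
 [558.1 -80.9  14. ]]
[[   7.77631885 -148.88617435]
 [ -36.17366781 -218.33680685]
 [  51.65525216 -218.26976522]]
```

Emit:
jog_arm --moves '[[[-1,-12,0],[0,0,0],54],[[-1,-12,25],[0,0,0],30],[[10,-5,50],[0,0,0],0],[[40,10,50],[0,0,0],0],[[65,35,50],[0,0,0],0]]'

```text
time_s: 2.97
ee_pos: [0.5745, -0.0561, 0.0574]
eef_rot: [3.138, 0.0, 1.501]
force: [0.0, 0.1, 0.2]
grip_width: 0.0305
```

Emit:
jog_arm --moves '[[[17,40,0],[0,0,0],0],[[17,40,0],[0,0,0],0],[[17,40,-25],[0,0,0],0],[[17,40,-50],[0,0,0],0],[[17,40,-50],[0,0,0],0]]'

```text
time_s: 3.38
ee_pos: [0.5878, -0.0146, 0.0017]
eef_rot: [-3.137, -0.0, 1.504]
force: [0.0, 0.4, 0.9]
grip_width: 0.0004
```

```bash
python3 m.py 5
python3 - <<'E'
from h import *
im,cal=look("wrist");save(im,"wrist5.png")
print(ctrl.get_obs()["grip_width"])
E
```

```text
side [460.4   2.3] [235.3 205.4] 32.31 fix -51.4 -141.8
scene [415.4  24.4] [206.6 345.8] 37.12 fix -97.7 -122.6
tcp [ 0.5892637  -0.01479794  0.0054586 ] fix 78.392563247205 -150.232852472845 [ 1.01031494  0.45018152 -0.18223856] 1.5038846527372276
0.00046804032524865475
```

View pics/wrist5.png

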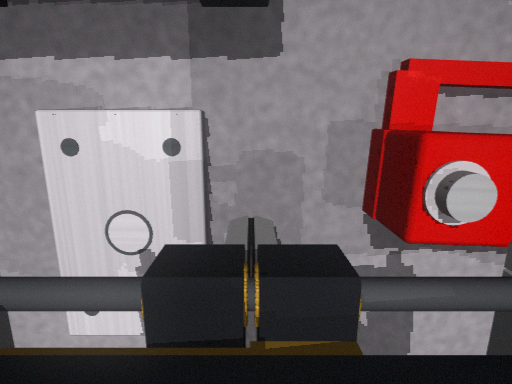

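View pics/side5.png

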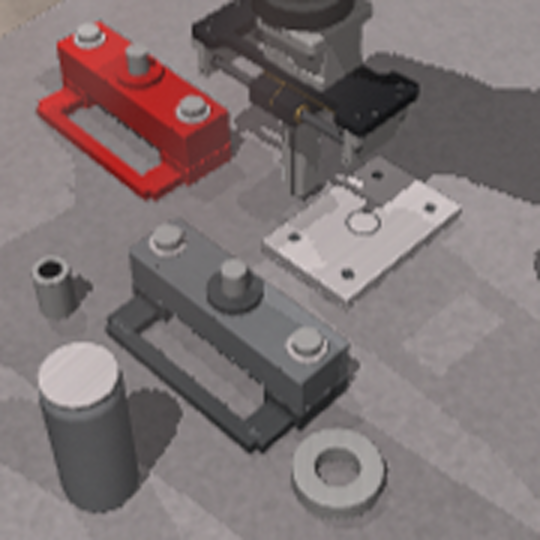

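Emit:
jog_arm --moves '[[[-7,0.5,0],[0,0,0],0],[[-12,0.8,0],[0,0,0],0],[[-16,1.1,0],[0,0,0],0],[[-20.5,1.4,0],[0,0,0],0],[[-20.5,1.4,0],[0,0,0],0]]'

```text
time_s: 3.95
ee_pos: [0.5688, -0.0126, 0.0061]
eef_rot: [3.141, 0.0, 1.504]
force: [-0.2, -0.3, 1.8]
grip_width: 0.0008
```

Emit:
jog_arm --moves '[[[10,0,0],[0,0,0],0],[[12,0,25],[0,0,0],20],[[10,-15,50],[0,0,0],40],[[-10,-45,50],[0,0,0],54],[[-35,-75,50],[0,0,0],54]]'

```text
time_s: 4.37
ee_pos: [0.5347, -0.088, 0.0568]
eef_rot: [3.139, 0.0, 1.507]
force: [0.6, -1.0, -0.1]
grip_width: 0.0235
```

```bash
python3 - <<'E'
from h import *
im,cal=look("wrist");save(im,"wrist6.png")
E
python3 m.py 6
```

```text
side [513. -13.] [151.   89.7] 86.4 fix 2.2 -153.5
scene [541.1  -6.2] [146.1  36.9] 86.11 fix 29.7 -144.9
scene [451. 169.] [1387.2 1385.7] 2.8 fix -71.8 24.0
tcp [ 0.53306903 -0.08904009  0.05578563] fix 27.241758984360306 -228.03601368843854 [ 0.19021129  0.51061347 -0.40860845] 1.5017367091268898
```

View pics/wrist6.png

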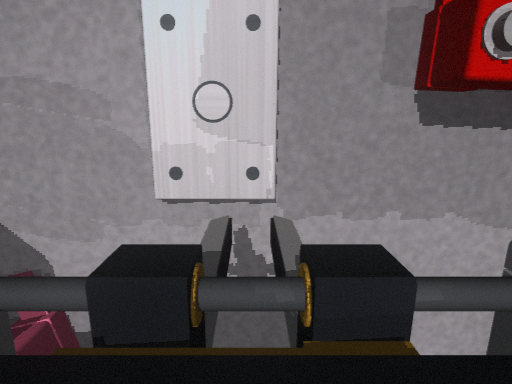

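View pics/side6.png

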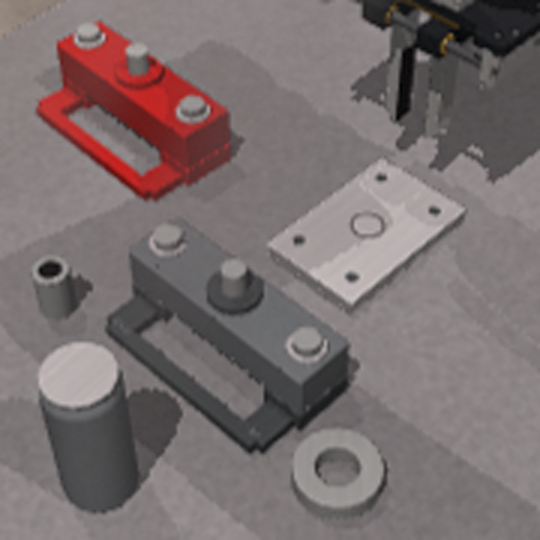

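Run:
```python
from h import *
_,cw=look("wrist");_,cs=look("side")
C=np.array([521,140.3]);a=np.radians(-3.8);X=np.array([np.cos(a),np.sin(a)]);Y=np.array([-np.sin(a),np.cos(a)])
P=cast(cw,[(212.5,101.5),(155.5,199),(275,199),(167.5,22),(253,22),(176,173),(252.5,173)],.014)[:,:2]*1000
print((P-C)@np.c_[X,Y])
p=np.array([(368,224.5),(299,240),(352,276),(381,177),(434,211)])/3+[170,100]-.33
print((cast(cs,p,.014)[:,:2]*1000-C)@np.c_[X,Y])
o=ctrl.get_obs();print((o["ee_pos"][:2]*1000-C)@np.c_[X,Y],o["grip_width"])
```

```text
[[   1.89052376 -149.76687469]
 [ -42.40622682 -218.93638608]
 [  45.97919034 -219.12293352]
 [ -25.88059657  -99.98265809]
 [  29.78647284 -100.12222705]
 [ -26.11217103 -199.50395857]
 [  29.36110313 -199.62464053]]
[[   2.43206402 -150.57991474]
 [  30.3377364   -99.8289241 ]
 [ -25.1671737  -100.2062734 ]
 [  31.1290827  -200.02273714]
 [ -25.86739401 -199.11245324]]
[  28.43575102 -226.35877799] 0.04365916949511931
```

Emit:
jog_arm --moves '[[[-28,-16,0],[0,0,0],54],[[-28,-16,0],[0,0,0],54],[[-28,-16,-25],[0,0,0],54],[[-28,-16,-50],[0,0,0],54],[[-28,-16,-50],[0,0,0],54]]'

```text
time_s: 5.03
ee_pos: [0.5045, -0.1022, 0.0018]
eef_rot: [-3.136, -0.001, 1.505]
force: [-0.4, -0.3, -0.8]
grip_width: 0.0539
```

```bash
python3 m.py 7
```

```text
side [513.4  -7.9] [141.   90.7] 86.57 fix 2.2 -148.4
scene [506.6  41.4] [113.6 226.1] 46.91 fix -7.9 -99.7
scene [451.8 169. ] [1385.6 1385.7] 2.8 fix -70.9 24.1
tcp [ 0.50631348 -0.10289133  0.00540946] fix 1.4630103459432329 -243.62999927749792 [ 0.58592704 -0.48381726  1.25459748] 1.5054678022754362
```

Emit:
jog_arm --moves '[[[0.8,12,0],[0,0,0],54],[[1.6,24,0],[0,0,0],54],[[2.4,36,0],[0,0,0],54],[[3.2,48,0],[0,0,0],54],[[4.0,60,0],[0,0,0],54]]'

```text
time_s: 5.55
ee_pos: [0.5106, -0.0422, 0.0062]
eef_rot: [3.14, 0.0, 1.505]
force: [-0.3, -4.6, 3.2]
grip_width: 0.0539
```

Emit:
jog_arm --moves '[[[0.8,12,0],[0,0,0],54],[[1.6,24,0],[0,0,0],54],[[1.6,24,0],[0,0,0],54]]'

```text
time_s: 5.8
ee_pos: [0.5116, -0.0172, 0.0054]
eef_rot: [-3.141, -0.001, 1.506]
force: [-0.5, -0.5, 0.6]
grip_width: 0.0539
```

```bash
python3 m.py 8;  python3 - <<'E'
from h import *
im,cal=look("wrist");save(im,"wrist8.png")
E
```

```text
side [520.2  49.5] [112.5  99.1] 86.05 fix 5.2 -90.7
tcp [ 0.51138926 -0.01883208  0.00514135] fix 0.9566890019246508 -159.4191673789036 [-0.13175222  0.34939221 -0.32811519] 1.5055486053392573
```

View pics/wrist8.png

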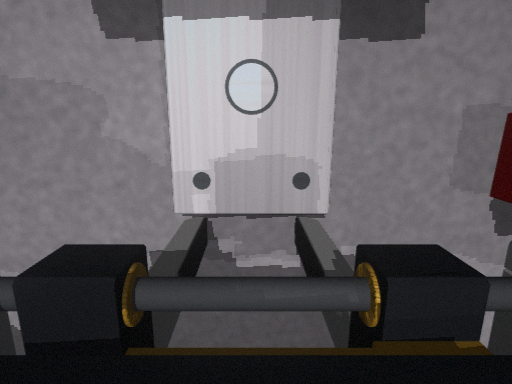

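View pics/side8.png

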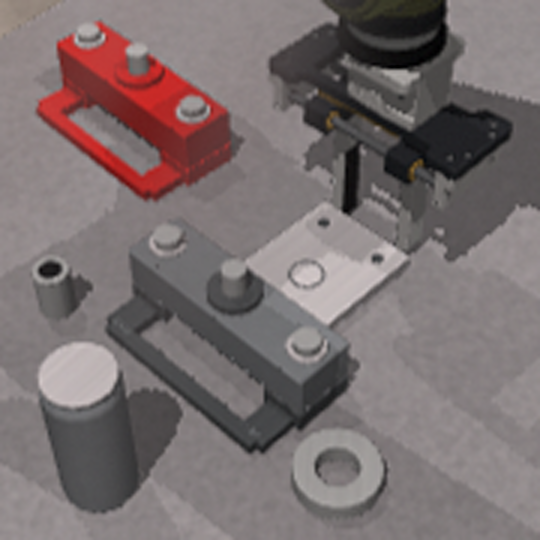

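Emit:
jog_arm --moves '[[[0.7,11,0],[0,0,0],54],[[1.4,21,0],[0,0,0],54],[[2.0,31,0],[0,0,0],54],[[2.6,40,0],[0,0,0],54],[[3.1,47,0],[0,0,0],54]]'

```text
time_s: 6.37
ee_pos: [0.5147, 0.0287, 0.0054]
eef_rot: [-3.141, -0.0, 1.505]
force: [-0.4, -0.2, -1.6]
grip_width: 0.0543
```

Emit:
jog_arm --moves '[[[0.2,3,0],[0,0,0],54],[[0.3,5,0],[0,0,0],54],[[0.5,7,0],[0,0,0],54],[[0.6,9,0],[0,0,0],54]]'

```text
time_s: 6.7
ee_pos: [0.5154, 0.0364, 0.0054]
eef_rot: [-3.142, 0.0, 1.504]
force: [0.3, -2.5, -0.3]
grip_width: 0.0543
```

```bash
python3 m.py 9;  python3 - <<'E'
from h import *
im,cal=look("wrist");save(im,"wrist9.png")
E
```

```text
side [522.2  75.7] [60.5 98.3] 85.53 fix 5.5 -64.3
tcp [0.51547716 0.0365012  0.00550103] fix 1.368456905002805 -103.93661634381117 [-0.12187163  0.24852389  0.00526095] 1.504277900301862
```

View pics/wrist9.png

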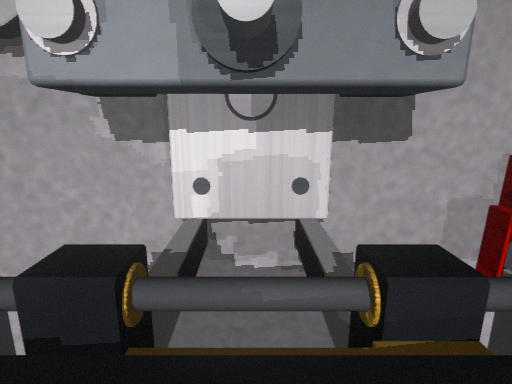

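View pics/side9.png

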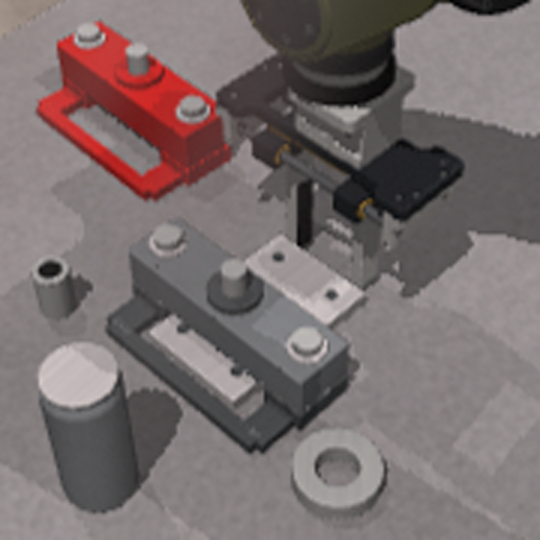

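Nose visible beyond the bar, a few mm from the stop. Creeping to contact.

Emit:
jog_arm --moves '[[[0.1,1,0],[0,0,0],54],[[0.1,2,0],[0,0,0],54],[[0.2,3,0],[0,0,0],54],[[0.3,4,0],[0,0,0],54]]'

```text
time_s: 7.18
ee_pos: [0.5158, 0.0403, 0.0055]
eef_rot: [3.141, 0.0, 1.504]
force: [-0.7, -2.9, 1.5]
grip_width: 0.0537
```

Emit:
jog_arm --moves '[[[0.1,1,0],[0,0,0],54],[[0.1,2,0],[0,0,0],54]]'

```text
time_s: 7.35
ee_pos: [0.5158, 0.0412, 0.0056]
eef_rot: [-3.142, 0.002, 1.505]
force: [-2.0, -21.7, 3.5]
grip_width: 0.0545
```

Emit:
jog_arm --moves '[[[-0.2,-3,0],[0,0,0],54],[[-0.7,-10,0],[0,0,0],54],[[-2,-30,0],[0,0,0],54],[[-3,-45,20],[0,0,0],54],[[-3,-50,55],[0,0,0],54]]'

```text
time_s: 7.77
ee_pos: [0.5106, -0.009, 0.0582]
eef_rot: [-3.135, -0.0, 1.503]
force: [0.8, 0.5, -0.3]
grip_width: 0.0543
```

Emit:
jog_arm --moves '[[[0,-5,40],[0,0,0],54],[[0,-5,80],[0,0,0],54],[[0,-5,100],[0,0,0],54],[[0,-5,100],[0,0,0],54],[[0,-5,100],[0,0,0],54]]'

```text
time_s: 8.18
ee_pos: [0.513, -0.0127, 0.1611]
eef_rot: [3.14, -0.0, 1.504]
force: [0.5, 0.0, -0.2]
grip_width: 0.054
```

```bash
python3 m.py 10;  python3 - <<'E'
from h import *
im,cal=look("wrist");save(im,"wrist10.png")
im,cal=look("side");save(im,"side11.png",(190,160,300,260),6)
E
```

```text
side [518.   69.9] [38.7 88.7] 86.35 fix 1.7 -70.5
side [437.9 -59.9] [124.5 130. ] 36.26 fix -69.6 -205.3
scene [410.7  82.2] [ 86.9 305.4] 78.02 fix -106.2 -65.2
tcp [ 0.51219648 -0.01255903  0.15915141] fix 1.3464006669475135 -153.1064127967148 [-0.40798944  0.09700437  0.4723173 ] 1.504523126888781
```

View pics/wrist10.png

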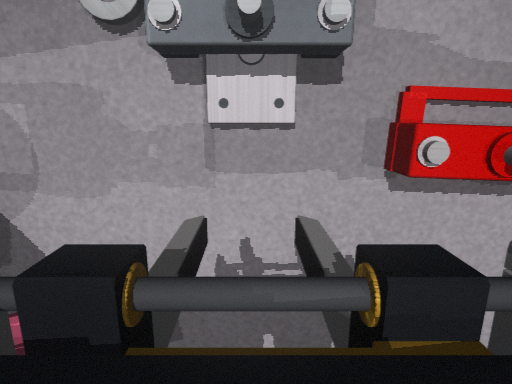

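View pics/side11.png

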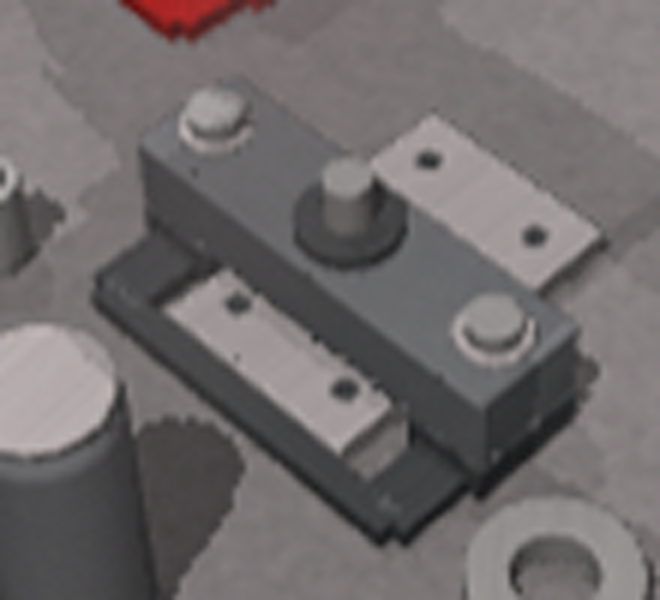

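Run:
```python
from h import *
_,cw=look("wrist")
C=np.array([521,140.3]);a=np.radians(-3.8);X=np.array([np.cos(a),np.sin(a)]);Y=np.array([-np.sin(a),np.cos(a)])
print((cast(cw,[(209,123),(294.5,123),(223.5,103.5),(279,103.5)],.014)[:,:2]*1000-C)@np.c_[X,Y])
print((cast(cw,[(147,44),(354,44),(165,14),(336,12)],.056)[:,:2]*1000-C)@np.c_[X,Y])
print(ctrl.hand_in())
```

```text
[[-41.13119251 -90.27068619]
 [ 46.55375626 -90.22628243]
 [-25.86969668 -71.02063089]
 [ 30.25534094 -71.00226184]]
[[-85.86467639 -24.78642617]
 [ 88.8799493  -24.8195608 ]
 [-69.19240946  -1.87667508]
 [ 72.15564204  -0.44564331]]
the job is handed in; nothing more can be done
None
```

I slid the plate flat under the grey bridge until it met the stop bar, moved the hand clear and handed the job in after about 8.5 s. `hand_in` gave no verdict.

- **How it went:** I pushed the plate from behind with both fingertips, which squared it up. It drifted about 7 mm to +x, so I nudged it back from the side with closed fingers before it entered the opening. I then pushed it home and stopped when the force rose to about 22 N. After that I backed off and raised the hand; the last image shows it well away from the plate.
- **Last checks:**
  - **Depth:** the trailing edge is at y = -90.2 mm in the fixture's frame, which puts the leading edge at about +49.8 mm against the stop's 50 mm.
  - **Centring:** the plate is about 1–2 mm off the centre line.
  - **Squareness:** it is square to well within 0.02 rad.
  - **Bystanders:** the bearing, socket and can look unmoved in the images. I did not measure their positions.
- **Disagreements:** the side and wrist cameras differed by about 2–4 mm on the bridge's x position, so I used a value between them. The plate's automatic outline fit in the scene camera was unusable once the arm or shadows covered it, and the side camera's was at times, so I relied on hand-read wrist and side points there.

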